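# Close the filter bay of the bench dust extractor

### The arm

A 7-joint arm with a two-finger parallel gripper is mounted at the origin on the work surface. World frame = base frame: x ahead of the robot, y to its left, z up, the work surface at z = 0. Lengths are in m, angles in rad, forces in N, time in s.
With the tool pointing down it reaches from about 0.425 to 0.925 m from the base axis. Payload 6.8 kg.
Tool frame: the origin (TCP) lies on the centre line of the jaws, within the pads' length; the fingertips stand 19 mm ahead of it and the grasp point (between the pads) is the TCP (r.tip_extent is the y of the fingertips in the tool frame, in m); y points along the fingers, z is the direction in which the jaws open and shut, and the axes are right-handed (so a half turn about y gives the same grasp; the last joint's range is limited). The gripper opens to 85 mm and grips with 20 to 120 N. Pads are 22 mm wide; open, the fingers measure 114 mm over their backs; the gripper's body (76 mm by 85 mm) begins 54 mm behind the grasp point. The pads swing forward as they close: fully open they stand 13 mm farther back than shut.
Start: joints at [-1.391, 0.477, 0.022, 1.555, -0.011, 1.109, -0.083], TCP at [0.192, 0.647, 0.25] pointing down, gripper open.
Joint ranges: [-2.96, 2.96], [-0.34, 2.1], [-1.41, 1.46], [0.24, 2.44], [-1.37, 4.51], [0.17, 1.92], [-2.96, 2.96]. Speed limits (rad/s): [2.39, 2.39, 3.14, 3.14, 3.14, 3.14, 3.14].

### API

Orientations are given as a rotation vector (axis times angle).
In Python, from bench import r gives the robot as it stands. The module is installed in compiled form; this text tells all that it offers.
- The arm moves only by the tool jog_arm, never from a script. Its argument "motion" is a list of rows, each a list of 3 entries, a list of its own where there are three numbers: the opening, from 0 (shut) to 1 (fully open), then the shift along the tool's x, y, z in m, then the turn, a rotation vector about the tool's x, y, z in degrees. A call has 1 to 10 rows; each row shifts and turns the commanded pose from where the row before left it, along the tool's axes as they then stand; what a row does not reach is not made up. A row lasts 1/12 s, in which the tool goes at most 41.7 mm and 7.16 degrees, less where a joint would pass 70% of its speed; a pose out of reach is approached as far as the arm can. A call with a gripper value outside its range is refused whole. The fingers move at their own pace and stop on an object; "force" is the grip in N (left out, the last holds). Time passes only in rows, so rows that do not move let the fingers close. It gives the time, the measured TCP pose, the force and the opening at its end, in the units of the state.
- r.get_obs(): the state, without advancing time (a new reading comes with each control period).
- r.grab_frame(name): name is "scene" or "top" or "wrist"; returns a dict with "image" (400x640x3 uint8, red, green, blue), "range_z" (400x640 float32, m along the optical axis (not along the pixel's ray), 0 where there is no reading), "fx", "fy", "cx", "cy" (pixels), "xyz" and "orientation" of the camera in the world. Camera axes: x right, y down, z forward; pixel columns grow to the right and rows downward; lengths in m; the calibration is good to about 2 mm. A picture is of the moment at which its call begins.
- r.hand_in(): hands the job in, once; it reports no verdict.
The state is a dict: "clock": time; "joints": joint angles; "qvel": joint speeds; "tau": joint torques, N m; "tcp_pos": TCP position; "orientation": TCP orientation; "contact_force": force on the tool from outside, world axes, zero at the start; "moment": the same for the moment, N m; "grip_width": finger opening in m.
Only numpy, scipy, OpenCV 4.12 (cv2) and the standard library are available. Lean on these libraries where they do the work, as an engineer would, in place of code of your own. Each camera call takes 0.05 s, during which the arm holds its last target.

### The job

Refit the loose green cover on the bench dust extractor: with the cover tilted, hook its metal tongue into the slot under the metal strip until it is fully home, then pivot the cover down and press it gently until the orange spring catch snaps over its rear edge and it stays flat. The cassette inside sits a little differently each time, so feel your way with light contact and never force the cover or lean on the extractor; leave the other things on the bench where they are.

Things in the scene. Friction and masses are not known exactly. Their poses are not given: they have to be found in the camera images.
- extractor: Grey housing of a bench dust extractor, fixed, 230 x 120 x 56 mm, open on top, 83 mm wide inside (y +-41.5), side walls 55.5 mm high. Origin on the bench under its middle part, z up. x points from the slot end (x -104 mm, near the robot) to the catch end (x 126; a 28 mm hose stub sticks out 14 mm more). The cover goes in with its axes along these.
- cassette_nominal (a point): Point fixed to the HOUSING, 50 mm above its origin, same axes. The white cassette in the housing (slot, ledges, filter, catch) is locked in a setting that differs each time: moved up to 10 mm to +x or -x and up to 4 mm up or down. No pose tells the setting: look or feel. Numbers 'in the cassette' below are in the housing's frame for the middle setting and shift with it.
- slot_nominal (a point): Middle of the slot's opening for the middle setting (fixed to the housing). In the cassette: x -55.5, y 0, z 45.3 mm. The slot opens to +x, 83 mm wide: floor z 39, roof z 51.5, back wall x -65.5. Its roof is a 4 mm aluminium strip, x -88 to -55.5, top z 55.5 (tip of the tongue can feel it from above). Home: tongue tip at the back wall.
- ledge_nominal (a point): Level of the rigid ledges for the middle setting (fixed to the housing): x 20, z 46 mm. In the cassette: ledges y 34 to 41.5 mm each side, x 0 to 72.5, z 46, stop the cover's underside. A paper filter (x 4 to 60) on springs stands 5 mm above, pushing the closed cover up with about 3 N: an unlatched cover rises. Rear wall x 72.5, top z 54 mm.
- latch (a joint): Orange spring catch at the cassette's +x end, 30 mm wide. 0 = sprung out, to 0.012 m = pushed back to +x. Nose tip x 64 mm, flat underside z 54.8 mm, a 60 degree bevel from the tip to z 69 (in the cassette). The cover's rear edge pressed on the bevel drives it back 3 to 8 mm, then it springs back to 0 over the cover.
- cover: Loose green cover, about 0.15 kg, starts flat and right way up on the bench. Origin on the underside, below the rib's middle. x points to the rear edge (catch end), z up. Plate x -50 to 70, y +-38, z 0 to 8 mm; an aluminium tongue sticks out at -x.
- cover_grip (a point): Middle of the cover's black grip rib: x 0, y 0, z 26 mm from the cover's origin, same axes. The rib is 14 mm thick in x, 50 mm long in y, and stands from z 8 to z 38 mm.
- cover_tongue (a point): Middle of the front tip of the cover's tongue: x -64, y 0, z 2 mm from the cover's origin. The tongue is 60 mm wide, 4 mm thick (z 0 to 4), and reaches 14 mm beyond the plate.
- cover_pad (a point): Yellow spot on top of the cover, the place to press: x 45, y 0, z 8 mm from the cover's origin. With the tongue home, a push of 5 to 14 N snaps the catch; then the cover stops hard on the ledges, within 1 mm.
- varnish_jar: Closed amber jar, 64 mm across, 75 mm tall, origin under its centre; leave it alone.
- copper_ring: Copper joint ring, 42 mm across, 14 mm high, lying flat, origin under its centre; leave it alone.
- horn_insert: Black horn mouthpiece insert, 30 mm across and 30 mm tall, origin under its centre; leave it alone.
- flute: Finished bamboo flute on two wooden rests, 545 mm long along y, top 68 mm above the bench, fixed; origin on the bench under its middle.
Not all that is in view belongs to the job. Of the things that look like the cover, the middle-sized one is meant.

How it is judged:
On the way:
1. the tongue is brought down into the slot end of the bay, while the cover is tilted by more than 0.08 rad (x of cover_tongue in the frame of extractor below -0.049 m and z of cover_tongue in the frame of extractor between 0.033 and 0.0528 m and angle between the z axis of cover_grip and the z axis of extractor, either way round above 0.08 rad), for 0.1 s.
At the end, for the whole second after the job is handed in: The cover lies down in the bay (so its tongue is under the strip): flat within 0.035 rad, straight within 0.08 rad, tongue tip below x -50 mm and yellow spot at z 48 to 60.2 mm of the extractor; the catch is back over its rear edge (within 1.5 mm of rest); the cover is released and still (x of cover_tongue in the frame of extractor below -0.05 m and z of cover_pad in the frame of extractor between 0.048 and 0.0602 m and angle between the z axis of cover_grip and the z axis of extractor, either way round below 0.035 rad and angle between the x axis of cover_grip and the x axis of extractor, either way round below 0.08 rad and value of joint latch below 0.0015 m and linear speed of cover below 0.02 m/s); the robot touches nothing.
It fails at once if the cover is pressed against the extractor with more than 40 N (contact force between cover and extractor above 40 N).
It fails at once if the fingers press on the extractor with more than 20 N (contact force between the fingers and extractor above 20 N).
It fails at once if the jar, the copper ring or the horn insert is moved by more than 20 mm (distance of any of varnish_jar, copper_ring, horn_insert from where it was at the start of the episode above 0.02 m).
It fails at once if the flute is pressed with more than 5 N (contact force between anything else and flute above 5 N).
It also fails if it takes over 67 s, if anything falls off the work surface, if the arm or the gripper's body presses on something with over 40 N, if the wrist force passes 120 N, or if a joint passes its speed limit or range.

## Working session

There is one attempt and no reset: what is moved stays moved. The work goes in short steps, Python scripts to look and compute and a tool call to move; the robot and the scene stay as the last step left them, time stands still between calls to the robot, and variables do not carry over. Pictures are saved under pics/ and viewed, and the job is handed in when it is done.

Besides the shell and the picture viewer there is one more tool, called after "Call:" as a command line: name --argument value ..., lists and objects as JSON in quotes. jog_arm: Moves the arm, as the interface text tells. Its arguments: {"type":"object","properties":{"motion":{"type":"array","items":{"type":"array"}},"force":{"type":"number"}},"required":["motion"]}

```bash
mkdir -p pics
cat > h.py <<'E'
import numpy as np, cv2
from bench import r
from scipy.spatial.transform import Rotation as R
def grab(n,save=None):
    f=r.grab_frame(n)
    if save: cv2.imwrite('pics/'+save,f['image'][:,:,::-1])
    o=np.array(f['orientation'])
    f['R']=R.from_rotvec(o).as_matrix() if o.size==3 else o
    return f
def cloud(f):
    v,u=np.mgrid[0:400,0:640]; z=f['range_z']
    P=np.stack([(u-f['cx'])/f['fx']*z,(v-f['cy'])/f['fy']*z,z],-1)
    W=P@f['R'].T+np.array(f['xyz']); W[z==0]=np.nan
    return W
E
python3 - <<'E'
from h import *
for n in ['scene','top','wrist']:
    f=grab(n,n+'0.png'); print(n,f['xyz'],f['orientation'],f['fx'],f['cx'],f['cy']); np.savez(n+'0.npz',W=cloud(f),im=f['image'])
print(r.get_obs(), r.tip_extent)
E
```

```text
scene [1.22072975 0.07083619 0.69268586] [-1.74046912 -1.72863857  0.76273736] 421.9954992504059 316.76490729898694 205.47473887171384
top [0.35376403 0.06346818 1.06993517] [-2.1375029   2.11522796 -0.19335977] 391.3508086676097 313.22982289137667 197.29932094670647
wrist [0.12507549 0.66671408 0.37355505] [2.32917602 1.73865271 0.24493916] 328.595533369961 315.4144374084682 190.85323906484064
{'clock': 0.15, 'joints': array([-1.39107846,  0.47761731,  0.02234497,  1.5562159 , -0.01152552,
        1.1092959 , -0.08312911]), 'qvel': array([ 0.00079094, -0.00452806,  0.00024377, -0.00255877,  0.00010531,
       -0.00116755, -0.00098772]), 'tau': array([ 2.78451800e-03, -5.96925509e+01,  1.61015511e+00, -2.81487751e+01,
        1.26465518e-02,  6.57590339e-03,  3.33857955e-06]), 'tcp_pos': array([0.19148026, 0.64682416, 0.24954781]), 'orientation': array([-1.5603682 ,  0.22607105, -0.22587023]), 'contact_force': array([-0.15041601, -0.6964186 ,  0.59366907]), 'moment': array([-0.01052076, -0.05696986, -0.02523307]), 'grip_width': 0.08523494040592278} 0.019
```

View pics/scene0.png

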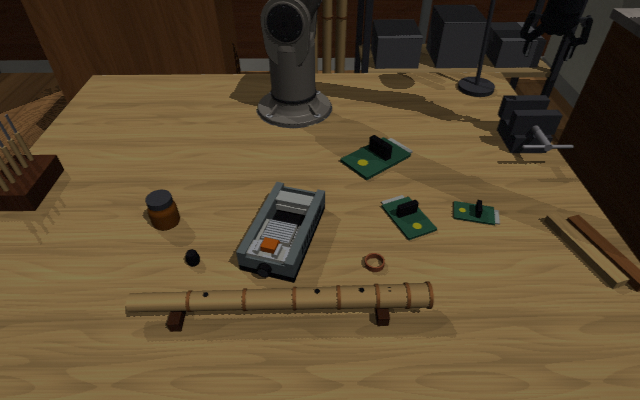

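View pics/top0.png

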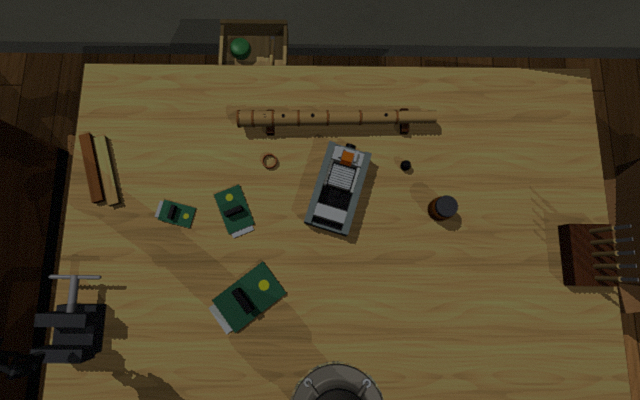

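View pics/wrist0.png

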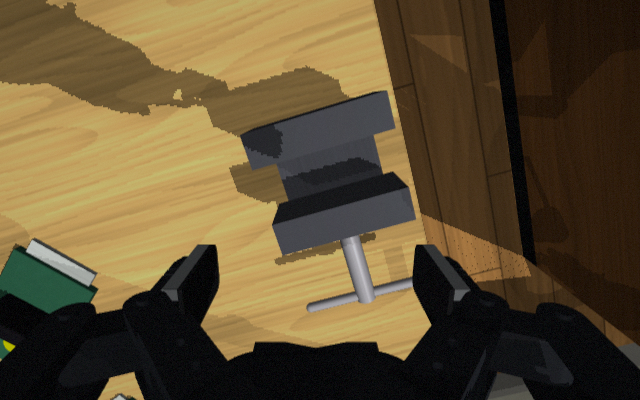

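Three cover-like items in the top view: (176,214) small, (235,211) medium, (248,298) large. The description says the middle-sized one, so I expect (235,211). I'll measure it and check with an enlarged crop.

Run:
```python
from h import *
d=np.load('top0.npz'); W=d['W']; im=d['im'].astype(int)
g=((im[...,1]>im[...,0]+15)&(im[...,1]>im[...,2]+8)).astype(np.uint8)
n,l,s,c=cv2.connectedComponentsWithStats(g)
for i in range(1,n):
    if s[i,4]>100:
        P=W[l==i]; P=P[np.isfinite(P[:,2])]
        rect=cv2.minAreaRect(P[:,:2].astype(np.float32)*1000)
        print(s[i],c[i],rect,np.median(P[:,2]))
I=d['im'][:,:,::-1]
a=cv2.resize(I[150:330,145:295],None,fx=4,fy=3.3,interpolation=cv2.INTER_CUBIC)
a=cv2.resize(I[170:250,145:275],None,fx=6,fy=6,interpolation=cv2.INTER_CUBIC)
cv2.imwrite('pics/crop1.png',a)
b=cv2.resize(I[130:250,290:390],None,fx=5,fy=5,interpolation=cv2.INTER_CUBIC)
cv2.imwrite('pics/crop2.png',b)
```

```text
[230  38  19  19 270] [239.44074074  46.47777778] ((1055.4598388671875, 313.45721435546875), (88.18431854248047, 57.283409118652344), 48.946842193603516) -0.0629812971737933
[214 185  40  49 907] [233.58544653 208.85997795] ((514.3133544921875, 282.6850280761719), (117.96598052978516, 74.26309967041016), 23.009838104248047) 0.007623749966152893
[158 200  38  28 521] [176.73320537 213.4184261 ] ((500.4122619628906, 440.38037109375), (92.314697265625, 56.80317687988281), 76.01942443847656) 0.005501308902384983
[ 213  262   73   70 2052] [248.50877193 296.23245614] ((281.585693359375, 231.55787658691406), (103.6614990234375, 165.7884521484375), 38.161537170410156) 0.010778020320433734
```

View pics/crop1.png

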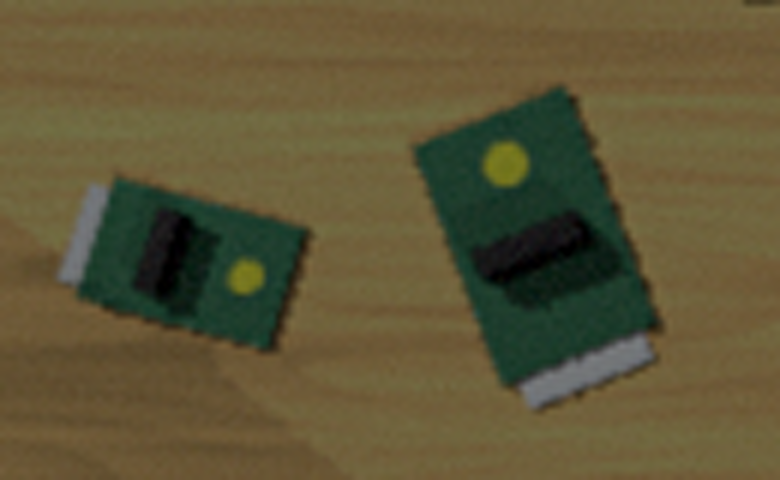

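View pics/crop2.png

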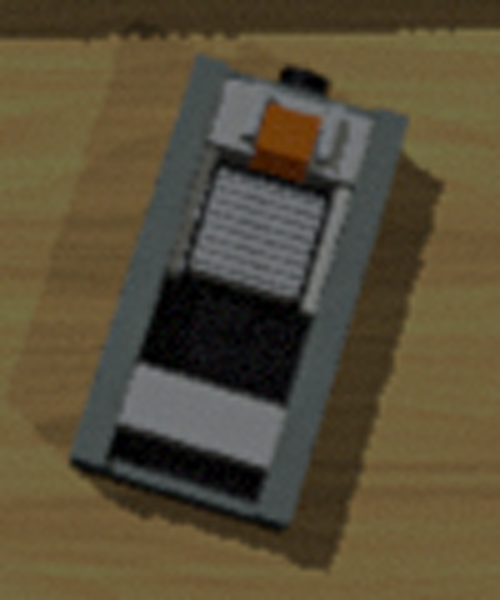

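The picture shows the medium cover at crop (535,245), i.e. top pixel (235,211). Its plate measures 118x74 mm, against 120x76 nominal, with the yellow spot on the far side and the tongue toward the robot. That confirms it is the right cover. The extractor is at (340,188), with its catch up at (348,155). Next I'll measure the extractor's pose and its heights.

Run:
```python
from h import *
for n in ['top','scene']:
    d=np.load(n+'0.npz'); W=d['W']; im=d['im'].astype(int)
    m=(W[...,2]>.047)&(W[...,2]<.062)&(W[...,0]>.42)&(W[...,0]<.72)&(W[...,1]>-.12)&(W[...,1]<.14)
    P=W[m]; rect=cv2.minAreaRect(P[:,:2].astype(np.float32)*1000); print(n,rect,len(P),np.median(P[:,2]))
    # table level
    t=(abs(W[...,2])<.02)&(W[...,0]>.4)&(W[...,0]<.7)&(abs(W[...,1])<.3); print('table',np.median(W[t][:,2]))
    f=(W[...,2]>.05)&(W[...,2]<.08)&(W[...,0]>.68)&(W[...,0]<.85)&(abs(W[...,1])<.3); print('flute',W[f].min(0),W[f].max(0))
    g=(im[...,0]>130)&(im[...,1]<110)&(im[...,2]<60)&m|((im[...,0]>im[...,1]*1.7)&(W[...,2]>.05)&(W[...,0]>.55)&(W[...,0]<.72)&(abs(W[...,1])<.1))
    print('orange',g.sum(),np.nanmedian(W[g],0))
d=np.load('top0.npz');W=d['W']; im=d['im'].astype(int)
y=(im[...,0]>100)&(im[...,1]>100)&(im[...,2]<60)&(W[...,0]<.6)&(W[...,0]>.45)&(W[...,1]>.22)&(W[...,1]<.35); print('yellow',y.sum(),np.median(W[y],0))
k=(W[...,2]>.025)&(W[...,2]<.06)&(W[...,0]<.57)&(W[...,0]>.45)&(W[...,1]>.22)&(W[...,1]<.35)
P=W[k];print('rib',k.sum(),P.mean(0),P[:,2].max(),cv2.minAreaRect(P[:,:2].astype(np.float32)*1000))
```

```text
top ((569.9097900390625, -1.3524627685546875), (121.11292266845703, 230.8319549560547), 73.26764678955078) 2338 0.05386107586527511
table 3.8972883301569006e-05
flute [ 0.68019416 -0.27138373  0.05002238] [0.78834163 0.27627385 0.07151656]
orange 133 [ 0.64455565 -0.02231285  0.0654396 ]
scene ((572.8816528320312, -1.8913955688476562), (121.52405548095703, 232.67283630371094), 73.3765869140625) 3019 0.054720082205215514
table 0.0009266807734447102
flute [ 0.68001801 -0.2714462   0.05000023] [0.79334278 0.27653578 0.0719686 ]
orange 202 [ 0.65671586 -0.02506537  0.0668151 ]
yellow 36 [0.54691619 0.29724482 0.00806145]
rib 114 [0.50474179 0.27761432 0.03648027] 0.04171241512247481 ((505.26080322265625, 278.2530212402344), (14.45486068725586, 49.82597732543945), 23.184261322021484)
```

```bash
cat >> h.py <<'E'
def cur():
    o=r.get_obs(); return np.array(o['tcp_pos']),R.from_rotvec(o['orientation']).as_matrix(),o
def rotT(yaw,tilt=0,flip=1):
    # tool y down, tool z = flip*(cos yaw, sin yaw,0); tilt: then rotate about horizontal left axis (ccw y), positive = x axis nose down
    z=flip*np.array([np.cos(yaw),np.sin(yaw),0]); y=np.array([0,0,-1.]); x=np.cross(y,z)
    M=np.stack([x,y,z],1)
    ax=np.array([-np.sin(yaw),np.cos(yaw),0])
    return R.from_rotvec(ax*tilt).as_matrix()@M
def plan(p,M):
    pc,Mc,o=cur(); d=Mc.T@(np.array(p)-pc); rv=R.from_matrix(Mc.T@M).as_rotvec(degrees=True)
    print('tool shift mm',np.round(d*1000,1),'turn deg',np.round(rv,2))
E
python3 - <<'E'
from h import *
p,M,o=cur(); print(np.round(M,3))
f=grab('wrist'); print('cam in tool', np.round(M.T@(f['xyz']-p),4)); print(np.round(M.T@f['R'],3))
for fl in (1,-1): plan([.505,.278,.25],rotT(np.radians(23.3),0,fl))
E
```

```text
[[ 0.959 -0.     0.284]
 [-0.284 -0.001  0.959]
 [ 0.    -1.    -0.001]]
cam in tool [-6.930e-02 -1.241e-01  1.000e-04]
[[ 0.001  0.961  0.277]
 [-0.001 -0.277  0.961]
 [ 1.    -0.001  0.001]]
tool shift mm [ 405.3    0.  -264.8] turn deg [6.000e-02 5.021e+01 3.000e-02]
tool shift mm [ 405.3    0.  -264.8] turn deg [ 4.0000e-02 -1.2979e+02 -7.0000e-02]
```

Call:
jog_arm --motion '[[1,[0.033,0,-0.0215],[0,0,0]],[1,[0.033,0,-0.0215],[0,0,0]],[1,[0.033,0,-0.0215],[0,0,0]],[1,[0.033,0,-0.0215],[0,0,0]],[1,[0.033,0,-0.0215],[0,0,0]],[1,[0.033,0,-0.0215],[0,0,0]],[1,[0.033,0,-0.0215],[0,0,0]],[1,[0.033,0,-0.0215],[0,0,0]],[1,[0.033,0,-0.0215],[0,0,0]],[1,[0.033,0,-0.0215],[0,0,0]]]' --force 40

```text
clock: 1.03
tcp_pos: [0.4479, 0.3457, 0.2504]
orientation: [-1.559, 0.226, -0.226]
contact_force: [0.9, 0.6, -1.4]
grip_width: 0.0855
```

Call:
jog_arm --motion '[[1,[0,0,0],[0,6,0]],[1,[0,0,0],[0,6,0]],[1,[0,0,0],[0,6,0]],[1,[0,0,0],[0,6,0]],[1,[0,0,0],[0,6,0]],[1,[0,0,0],[0,6,0]],[1,[0,0,0],[0,6,0]],[1,[0,0,0],[0,6,0]],[1,[0,0,0],[0,2.2,0]]]'

```text
clock: 1.78
tcp_pos: [0.4468, 0.3474, 0.2502]
orientation: [-1.373, 0.909, -0.909]
contact_force: [-0.3, 0.1, 0.4]
grip_width: 0.0852
```

Run:
```python
from h import *
f=grab('wrist','w1.png'); np.savez('w1.npz',W=cloud(f),im=f['image'])
plan([.505,.278,.25],rotT(np.radians(23.3)))
print(cur()[2]['joints'])
```

```text
tool shift mm [86.7  0.1 26.4] turn deg [ 0.02 -0.25  0.01]
[-1.0162958   0.30332777  0.3032712   1.83748907 -0.10504493  1.01668856
 -0.26840297]
```

View pics/w1.png

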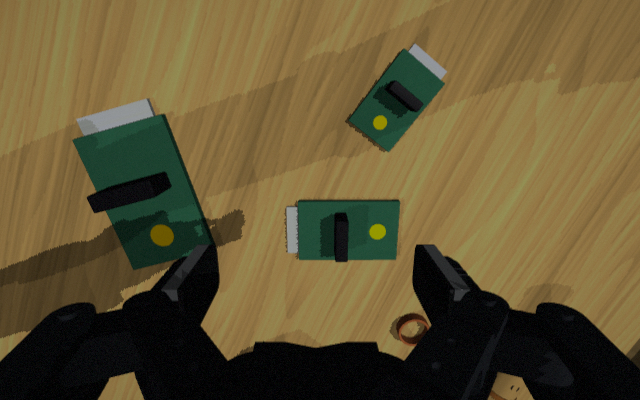

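The medium cover is at (348,230), rib at (341,237), spot at (377,232), with the tongue to the left at (292,230). I'll measure it at this closer range.

```bash
cat >> h.py <<'E'
def coverpose(W,im,lo,hi):
    im=im.astype(int)
    roi=(W[...,0]>lo[0])&(W[...,0]<hi[0])&(W[...,1]>lo[1])&(W[...,1]<hi[1])
    g=roi&(im[...,1]>im[...,0]+12)&(im[...,1]>im[...,2]+6)
    y=roi&(im[...,0]>90)&(im[...,1]>90)&(im[...,2]<60)&(W[...,2]<.012)
    P=W[g|y]; print('plate',cv2.minAreaRect(P[:,:2].astype(np.float32)*1000),np.median(P[:,2]))
    print('yellow',y.sum(),W[y].mean(0))
    k=roi&(W[...,2]>.033)&(W[...,2]<.06); P=W[k]
    print('ribtop',k.sum(),cv2.minAreaRect(P[:,:2].astype(np.float32)*1000),np.median(P[:,2]))
E
python3 - <<'E'
from h import *
d=np.load('w1.npz'); coverpose(d['W'],d['im'],(.43,.2),(.6,.36))
E
```

```text
plate ((506.5442810058594, 305.8064270019531), (147.99485778808594, 139.93502807617188), 15.436118125915527) 0.008408049009032914
yellow 321 [0.52879487 0.30352851 0.00584321]
ribtop 543 ((507.6181640625, 280.5362548828125), (13.994300842285156, 50.231536865234375), 22.90350341796875) 0.038257588087735495
```

Run:
```python
from h import *
plan([.507,.280,.032],rotT(np.radians(22.9)))
```

```text
tool shift mm [ 85.6 218.1  29.1] turn deg [0.02 0.15 0.01]
```

Call:
jog_arm --motion '[[1,[0.0285,0.01,0.0097],[0,0,0]],[1,[0.0285,0.01,0.0097],[0,0,0]],[1,[0.0285,0.01,0.0097],[0,0,0]],[1,[0,0.035,0],[0,0,0]],[1,[0,0.035,0],[0,0,0]],[1,[0,0.03,0],[0,0,0]],[1,[0,0.025,0],[0,0,0]],[1,[0,0,0],[0,0,0]]]'

```text
clock: 2.5
tcp_pos: [0.5044, 0.2787, 0.0905]
orientation: [-1.384, 0.907, -0.902]
contact_force: [-0.7, 0.1, -0.4]
grip_width: 0.085
```

Run:
```python
from h import *
f=grab('wrist','w2.png')
plan([.507,.280,.032],rotT(np.radians(22.9)))
```

```text
tool shift mm [-0.2 61.1  1.7] turn deg [0.31 0.47 0.07]
```

View pics/w2.png

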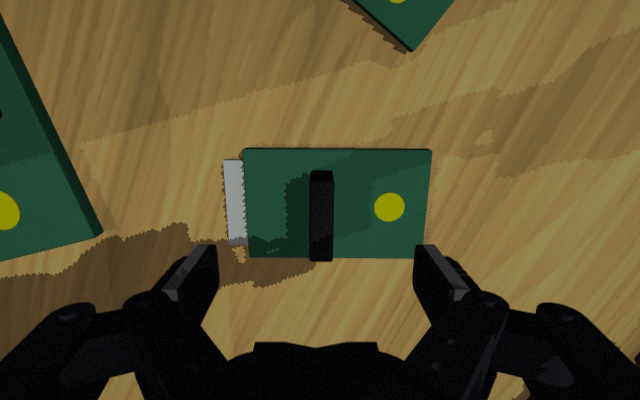

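The rib is centred between the jaws at (321,215), and the jaws clear the plate. Descending.

Call:
jog_arm --motion '[[1,[0,0.02,0.001],[0,0,0]],[1,[0,0.02,0.001],[0,0,0]],[1,[0,0.012,0],[0,0,0]],[1,[0,0.006,0],[0,0,0]],[1,[0,0.0,0],[0,0,0]],[1,[0,0,0],[0,0,0]]]'

```text
clock: 3.05
tcp_pos: [0.51, 0.2815, 0.0383]
orientation: [-1.374, 0.904, -0.905]
contact_force: [-0.3, -0.0, 0.5]
grip_width: 0.0855
```

Call:
jog_arm --motion '[[0,[0,0,0],[0,0,0]],[0,[0,0,0],[0,0,0]],[0,[0,0,0],[0,0,0]],[0,[0,0,0],[0,0,0]],[0,[0,0,0],[0,0,0]],[0,[0,0,0],[0,0,0]],[0,[0,0,0],[0,0,0]],[0,[0,0,0],[0,0,0]]]' --force 60

```text
clock: 3.72
tcp_pos: [0.5095, 0.2813, 0.0376]
orientation: [-1.374, 0.905, -0.905]
contact_force: [-0.8, -0.8, 6.0]
grip_width: 0.0127
```

Call:
jog_arm --motion '[[0,[0,-0.01,0],[0,0,0]],[0,[0,-0.02,0],[0,0,0]],[0,[0,-0.03,0],[0,0,0]],[0,[0,-0.04,0],[0,0,0]],[0,[0,-0.04,0],[0,0,0]],[0,[0,-0.03,0],[0,0,0]],[0,[0,0,0],[0,0,0]],[0,[0,0,0],[0,0,0]]]'

```text
clock: 4.38
tcp_pos: [0.5102, 0.2817, 0.2095]
orientation: [-1.37, 0.903, -0.905]
contact_force: [0.5, -0.5, -1.8]
grip_width: 0.0129
```

Run:
```python
from h import *
f=grab('wrist','w3.png');np.savez('w3.npz',W=cloud(f),im=f['image'])
g=grab('scene','s3.png')
plan([.5605,.0015,.25],rotT(np.radians(-16.7)))
print(cur()[2])
```

```text
tool shift mm [277.1 -43.4 -62.9] turn deg [ 0.09 40.02  0.05]
{'clock': 4.4833, 'joints': array([-0.87112615,  0.38054231,  0.33126316,  1.84729206, -0.15028437,
        0.93984876, -0.0657199 ]), 'qvel': array([ 0.00340613,  0.02153894, -0.00702263,  0.01204654,  0.00069961,
        0.00092482,  0.00033044]), 'tau': array([ 8.05125386e-02, -5.04502022e+01,  5.00821620e+00, -2.64980382e+01,
        2.79305584e-02, -3.90732440e-02, -3.87607448e-03]), 'tcp_pos': array([0.5084839 , 0.28083368, 0.20646861]), 'orientation': array([-1.37631034,  0.90527314, -0.90392   ]), 'contact_force': array([-0.38389468,  0.15170302, -2.18934875]), 'moment': array([-0.03855761, -0.01965847, -0.01700513]), 'grip_width': 0.012957000452105625}
```

View pics/w3.png

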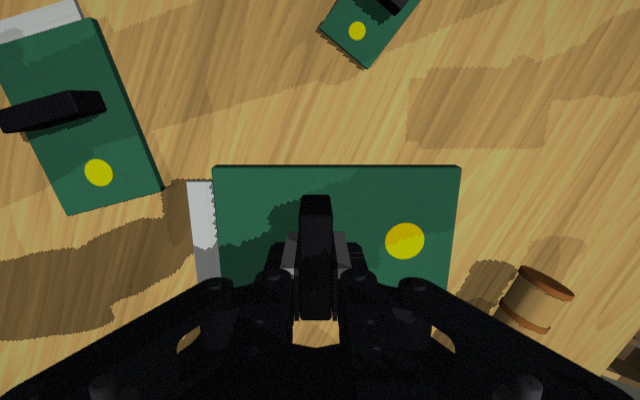

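View pics/s3.png

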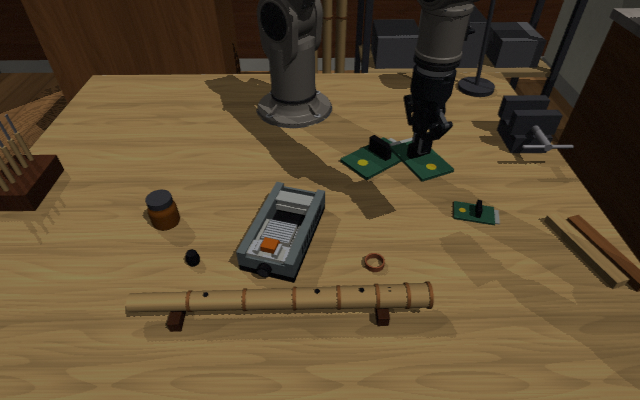

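The cover is gripped at the rib (316,245) and hangs level. Next I'll get its pose in the tool frame from this view.

```bash
cat >> h.py <<'E'
def intool(W):
    p,M,_=cur(); return (W-p)@M
E
python3 - <<'E'
from h import *
d=np.load('w3.npz'); W=d['W']; im=d['im'].astype(int)
T=intool(W)
g=(im[...,1]>im[...,0]+12)&(im[...,1]>im[...,2]+6)|((im[...,0]>90)&(im[...,1]>90)&(im[...,2]<60))
g&=(abs(T[...,1]-.027)<.02)&(abs(T[...,2])<.1)&(abs(T[...,0])<.06)
g=cv2.erode(g.astype(np.uint8),np.ones((3,3)))>0
P=T[g]; A=np.c_[P[:,0],P[:,2],np.ones(len(P))]; c,res,_,_=np.linalg.lstsq(A,P[:,1],rcond=None)
print(len(P),'plane y=',c, 'std',np.std(A@c-P[:,1]))
print('extent z',P[:,2].min(),P[:,2].max(),'x',P[:,0].min(),P[:,0].max())
y=(im[...,0]>90)&(im[...,1]>90)&(im[...,2]<60)&g; print('yellow',T[y].mean(0),y.sum())
# far edge slope (min x) vs z
zs=np.arange(-.04,.065,.01); e=[P[abs(P[:,2]-z)<.003][:,0].min() for z in zs]; print(np.round(np.array(e)*1000,1))
print('slope deg',np.degrees(np.polyfit(zs,e,1)[0]))
E
```

```text
20117 plane y= [ 0.00113544 -0.00740251  0.02611741] std 0.0006038490939763076
extent z -0.0467498369627543 0.0725249972964721 x -0.037879582420169026 0.027144312744976067
yellow [0.00033144 0.02537863 0.04776569] 1109
[-37.7 -37.8 -37.6 -37.8 -37.7 -37.8 -37.9 -37.8 -37.7 -37.7 -37.7]
slope deg 0.012104084602992022
```

Run:
```python
from h import *
plan([.523,-.123,.28],rotT(np.radians(-16.7)))
```

```text
tool shift mm [ 376.6  -73.2 -146.7] turn deg [ 0.09 40.02  0.05]
```

Call:
jog_arm --motion '[[0,[0,-0.035,0],[0,0,0]],[0,[0,-0.038,0],[0,0,0]],[0,[0.0345,0,-0.0135],[0,0,0]],[0,[0.0345,0,-0.0135],[0,0,0]],[0,[0.0345,0,-0.0135],[0,0,0]],[0,[0.0345,0,-0.0135],[0,0,0]],[0,[0.0345,0,-0.0135],[0,0,0]],[0,[0.0345,0,-0.0135],[0,0,0]],[0,[0.0345,0,-0.0135],[0,0,0]],[0,[0.0345,0,-0.0135],[0,0,0]]]'

```text
clock: 5.32
tcp_pos: [0.518, -0.0168, 0.2785]
orientation: [-1.377, 0.907, -0.903]
contact_force: [0.7, 0.3, -0.8]
grip_width: 0.0124
```

Call:
jog_arm --motion '[[0,[0.0345,0,-0.0135],[0,0,0]],[0,[0.0345,0,-0.0135],[0,0,0]],[0,[0.0315,0,-0.0115],[0,0,0]],[0,[0,0,0],[0,6,0]],[0,[0,0,0],[0,6,0]],[0,[0,0,0],[0,6,0]],[0,[0,0,0],[0,6,0]],[0,[0,0,0],[0,6,0]],[0,[0,0,0],[0,6,0]],[0,[0,0,0],[0,4,0]]]'

```text
clock: 6.15
tcp_pos: [0.5227, -0.1223, 0.2784]
orientation: [-1.058, 1.427, -1.423]
contact_force: [-1.8, -0.1, -2.2]
grip_width: 0.0125
```

Call:
jog_arm --motion '[[0,[0,0,0],[0,0,0]],[0,[0,0,0],[0,0,0]],[0,[0,0,0],[0,0,0]]]'

```text
clock: 6.4
tcp_pos: [0.5233, -0.1224, 0.2794]
orientation: [-1.06, 1.42, -1.418]
contact_force: [0.5, 0.2, -1.4]
grip_width: 0.013
```

Run:
```python
from h import *
o=cur()
f=grab('wrist','w4.png');np.savez('w4.npz',W=cloud(f),im=f['image'],p=o[0],M=o[1])
plan([.523,-.123,.28],rotT(np.radians(-16.7)))
```

```text
tool shift mm [ 0.7 -0.4 -0.3] turn deg [0.07 0.11 0.03]
```

View pics/w4.png

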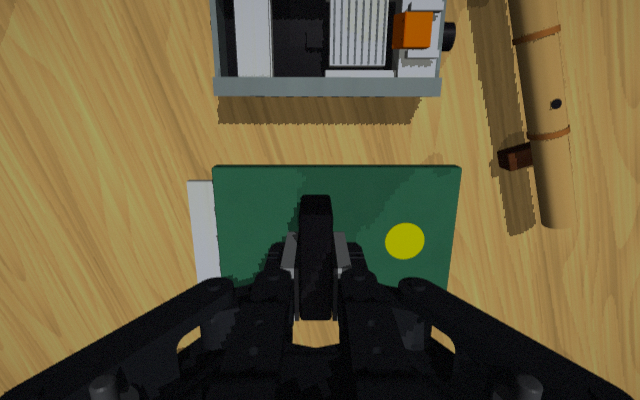

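Held cover in the foreground, and the extractor at the top (215-440, 0-95). Its strip shows at (252,40), the filter at (360,35) and the catch at (412,30). Now I'll take height and colour profiles along the extractor's length in the tool frame.

Run:
```python
from h import *
d=np.load('w4.npz'); W=d['W']; im=d['im'].astype(int); T=(W-d['p'])@d['M']
# cover
g=(im[...,1]>im[...,0]+12)&(im[...,1]>im[...,2]+6)|((im[...,0]>90)&(im[...,1]>90)&(im[...,2]<60))
g&=(abs(T[...,1]-.027)<.02)&(abs(T[...,2])<.1)&(abs(T[...,0])<.06)
P=T[g]; A=np.c_[P[:,0],P[:,2],np.ones(len(P))]; c=np.linalg.lstsq(A,P[:,1],rcond=None)[0]
print('cover plane',c,'z',P[:,2].min(),P[:,2].max(),'x',P[:,0].min())
y=(im[...,0]>90)&(im[...,1]>90)&(im[...,2]<60)&g; print('yellow',T[y].mean(0))
z=W[...,2]
# right wall top: height 50..60, rows >70
m=(abs(z-.0555)<.006)&(T[...,2]>-.16)&(T[...,2]<.16)&(T[...,0]<-.03)
r_=m.copy(); r_[:70]=False; P=T[r_]; print('wall rect',cv2.minAreaRect(P[:,[2,0]].astype(np.float32)*1000),np.median(W[r_][:,2]), P.min(0),P.max(0))
for row in (15,30,45,60,85):
    print('row',row)
    for u in range(208,462,6):
        print(u,np.round(T[row,u,[2,0]]*1000,1),round(z[row,u]*1000,1),im[row,u])
```

```text
cover plane [-0.00739772 -0.00094346  0.02917181] z -0.05035276884918761 0.07082411658097057 x -0.03864883627227679
yellow [-0.00328258  0.02933755  0.04279427]
wall rect ((12.441947937011719, -83.63838958740234), (25.25310516357422, 230.03445434570312), 89.9610366821289) 0.0558369501141735 [-0.09631338  0.22052552 -0.10257987] [-0.0710305   0.22985342  0.12745994]
row 15
208 [-118.1 -157.6] -0.5 [161 130  75]
214 [ -98.8 -147.7] 45.0 [ 99 109 109]
220 [ -96.3 -150.5] 32.0 [32 34 34]
226 [ -93.6 -153.6] 17.7 [ 8  4 10]
232 [ -87.7 -154. ] 15.9 [ 9  8 10]
238 [ -73.1 -145.6] 54.8 [160 163 170]
244 [ -67.6 -145.8] 53.7 [161 165 170]
250 [ -61.8 -145.8] 53.6 [160 163 169]
256 [ -55.9 -145.7] 54.4 [159 164 169]
262 [ -50.3 -145.8] 53.8 [161 165 171]
268 [ -44.5 -145.7] 54.0 [113 117 119]
274 [ -42.9 -153.8] 16.5 [11  6 12]
280 [ -36.7 -154. ] 15.6 [4 6 5]
286 [ -30.  -153.4] 18.4 [15 15 16]
292 [ -23.8 -153.9] 16.2 [ 9 11 16]
298 [ -17.4 -153.7] 16.8 [0 0 1]
304 [ -11.1 -153.8] 16.5 [ 9 13 15]
310 [  -4.7 -153.8] 16.7 [7 7 5]
316 [   1.7 -153.7] 17.0 [11 11  9]
322 [   8.1 -154. ] 15.3 [
[... 6666 characters left out ...]
352 [ 37.9 -81.7] 55.5 [103 113 115]
358 [ 43.7 -81.6] 57.3 [105 115 113]
364 [ 49.8 -81.6] 56.6 [105 116 117]
370 [ 56.  -81.7] 55.8 [105 117 116]
376 [ 62.  -81.6] 56.0 [105 117 117]
382 [ 68.  -81.6] 56.2 [105 117 117]
388 [ 74.2 -81.7] 55.2 [106 116 115]
394 [ 80.1 -81.6] 55.9 [105 117 118]
400 [ 86.2 -81.6] 55.7 [107 116 117]
406 [ 92.4 -81.7] 55.1 [105 115 114]
412 [ 97.8 -81.6] 57.3 [105 115 115]
418 [104.2 -81.6] 56.3 [105 114 115]
424 [110.4 -81.6] 55.6 [104 116 116]
430 [116.2 -81.6] 56.3 [103 113 113]
436 [122.5 -81.6] 55.6 [103 114 113]
442 [149.1 -83.5] -0.3 [167 141  82]
448 [155.9 -83.4] 0.2 [165 138  81]
454 [163.2 -83.5] -0.4 [167 148  86]
460 [169.7 -83.4] 0.7 [166 135  81]
```

Run:
```python
from h import *
d=np.load('w4.npz'); W=d['W']; im=d['im'].astype(int); T=(W-d['p'])@d['M']
y=(im[...,0]>90)&(im[...,1]>90)&(im[...,2]<60); y[:215]=False; y[270:]=False
v,u=np.nonzero(y); print('yellow px',u.mean(),v.mean(),u.min(),u.max(),v.min(),v.max())
P=T[y]; print(P.min(0),P.max(0),P.mean(0))
# plate edges on several rows
for row in (185,200,215,235):
    g=(im[row,:,1]>im[row,:,0]+12)&(im[row,:,1]>im[row,:,2]+6); u=np.nonzero(g)[0]; print(row,u.min(),u.max(),T[row,u.min()]*1e3,T[row,u.max()]*1e3)
for col in (230,260,350,400,440):
    g=(im[150:200,col,1]>im[150:200,col,0]+12)&(im[150:200,col,1]>im[150:200,col,2]+6); v=150+np.nonzero(g)[0].min(); print(col,v,T[v+1,col]*1e3,T[v+3,col]*1e3)
# tongue
for row in (190,210,230): print('tongue',[ (u,np.round(T[row,u]*1e3,1).tolist()) for u in (186,189,192,200,208)])
# wall orientation & strip edges: bright strip
z=W[...,2]
for row in range(4,76,8):
    s=(abs(z[row]-.0535)<.004)&(T[row,:,2]>-.09)&(T[row,:,2]<-.03)&(im[row,:,0]>70)
    u=np.nonzero(s)[0]; f=(abs(z[row]-.050)<.003)&(T[row,:,2]>0)&(T[row,:,2]<.08); w=np.nonzero(f)[0]
    print(row,'strip',u.min(),u.max(),T[row,u.min(),2]*1e3,T[row,u.max(),2]*1e3,np.median(z[row,u])*1e3,'filt',T[row,w.min(),2]*1e3,T[row,w.max(),2]*1e3,np.median(z[row,w])*1e3)
m=(im[...,0]>60)&(im[...,2]<20)&(T[...,0]<-.08)&(T[...,2]>.06)&(T[...,2]<.12)
print('catch z_t min',T[m][:,2].min(),'x',T[m][:,0].min(),T[m][:,0].max(), 'top',np.percentile(z[m],90))
m=(abs(z-.0558)<.003); m[:70]=False
for zt in (-.08,-.04,0,.04,.08,.12):
    q=m&(abs(T[...,2]-zt)<.004); print(zt,T[q][:,0].max()*1e3)
```

```text
yellow px 407.78371501272267 240.16284987277353 385 555 215 259
[nan nan nan] [nan nan nan] [nan nan nan]
185 213 459 [-29.20738907  29.45714537 -48.71108365] [-28.99036466  29.91932986  70.49798952]
200 214 457 [-21.99205927  28.22488856 -48.47904185] [-21.63792163  29.03693254  70.02732169]
215 216 455 [-13.78968081  29.47177995 -48.55572158] [-14.27047043  27.88601022  69.43423788]
235 217 452 [ -1.54432584  32.91876461 -50.06436129] [-3.11347586 29.07892919 69.70473575]
230 165 [-38.15780061  31.38763977 -40.32766885] [-37.30930644  30.75503119 -40.23114312]
260 165 [-38.51725651  29.58718602 -25.56860915] [-37.66007725  29.04904572 -25.52197578]
350 165 [-37.98159642  32.03488559  17.5576818 ] [-37.51587019  29.57795613  17.32047877]
400 165 [-38.2132956   30.82242354  41.43830061] [-37.68466112  28.69866131  40.94817143]
440 165 [-38.21583522  30.74076275  60.6195272 ] [-37.57893005  29.12970674  60.09695968]
tongue [(186, [43.9, 279.1, -164.1]), (189, [-25.6, 33.2, -62.1]), (192, [-25.6, 33.4, -60.6]), (200, [-25.4, 33.9, -56.9]), (208, [-25.9, 32.4, -52.4])]
tongue [(186, [71
[... 878 characters left out ...]
54.308928567115224 filt 15.444160182545112 70.60238189973204 50.11330808916276
44 strip 236 269 -76.79377349894449 -44.55668365672932 54.17775404293113 filt 15.591168588870989 69.98489767453607 49.90439876962033
52 strip 237 269 -76.26209502704171 -44.72418133131329 54.47505031964347 filt 15.61638317123067 70.3863685609998 49.784535049168824
60 strip 237 270 -76.80258754174774 -44.54413567566318 54.155050542106956 filt 15.606118882448184 70.88652828511297 49.96892287511176Traceback (most recent call last):
  File "<stdin>", line 18, in <module>
    return umr_minimum(a, axis, None, out, keepdims, initial, where)
ValueError: zero-size array to reduction operation minimum which has no identity
```

```bash
cat >> h.py <<'E'
d_=np.load('w4.npz') if __import__('os').path.exists('w4.npz') else None
E0=d_['p']+d_['M']@np.array([-.1310,0,.00144]); E0[2]=0
EY=np.arctan2(d_['M'][1,2],d_['M'][0,2])
EX=np.array([np.cos(EY),np.sin(EY),0]); EYv=np.array([-np.sin(EY),np.cos(EY),0])
V=np.array([.0636,0.,.0355])  # tip->TCP in cover frame
def tcp_for(tip,tilt): # tip in ext mm, tilt deg rear-up
    t=np.radians(tilt); x=V[0]*np.cos(t)-V[2]*np.sin(t); z=V[0]*np.sin(t)+V[2]*np.cos(t)
    e=np.array(tip)/1000+[x,0,z]
    return E0+e[0]*EX+e[1]*EYv+[0,0,e[2]], rotT(EY,-np.radians(tilt))
def state():
    p,M,o=cur(); zt=M[:,2]; t=np.arcsin(zt[2]); x=V[0]*np.cos(t)-V[2]*np.sin(t); z=V[0]*np.sin(t)+V[2]*np.cos(t)
    e=np.array([(p-E0)@EX,(p-E0)@EYv,p[2]])-[x,0,z]
    F=np.array(o['contact_force'])
    print('t',o['clock'],'tip ext mm',np.round(e*1000,2),'tilt',np.round(np.degrees(t),2),'yawerr',np.round(np.degrees(np.arctan2(zt@EYv,zt@EX)),2),'F ext',np.round([F@EX,F@EYv,F[2]],1),'w',round(o['grip_width']*1e3,1))
def go(tip,tilt): plan(*tcp_for(tip,tilt))
E
python3 - <<'E'
from h import *
print(E0,np.degrees(EY)); state(); go([-30,0,110],15)
p,M=tcp_for([-30,0,110],15); pc,Mc,_=cur()
print(Mc.T@(p-pc))
E
```

```text
[0.56205625 0.00277884 0.        ] -16.56324300150892
t 6.45 tip ext mm [ -64.92 -131.02  244.23] tilt -0.07 yawerr -0.02 F ext [-0.2  0.1 -1.2] w 12.5
tool shift mm [-131.1  118.8   23.6] turn deg [15.07 -0.02  0.03]
[-0.13108673  0.11880482  0.02361455]
```

Call:
jog_arm --motion '[[0,[-0.03,0,0.006],[0,0,0]],[0,[-0.035,0,0.006],[0,0,0]],[0,[-0.035,0,0.006],[0,0,0]],[0,[-0.031,0,0.0056],[0,0,0]],[0,[0,0.03,0],[0,0,0]],[0,[0,0.035,0],[0,0,0]],[0,[0,0,0],[5,0,0]],[0,[0,0,0],[5,0,0]],[0,[0,0,0],[5,0,0]],[0,[0,0,0],[0,0,0]]]'

```text
clock: 7.28
tcp_pos: [0.5808, -0.0031, 0.2134]
orientation: [-0.892, 1.195, -1.555]
contact_force: [-1.4, 0.5, -1.3]
grip_width: 0.0124
```

Run:
```python
from h import *
grab('scene','s5.png');grab('wrist','w5.png'); state(); go([-36,0,70],15)
I=cv2.imread('pics/s5.png')[80:300,180:440]; cv2.imwrite('pics/s5c.png',cv2.resize(I,None,fx=2.7,fy=2.7,interpolation=cv2.INTER_CUBIC))
```

```text
t 7.3833 tip ext mm [-30.19   0.37 164.67] tilt 14.84 yawerr -0.02 F ext [-0.   0.3 -0.4] w 12.7
tool shift mm [  0.4  89.8 -30. ] turn deg [ 0.16 -0.02  0.  ]
```

View pics/s5c.png

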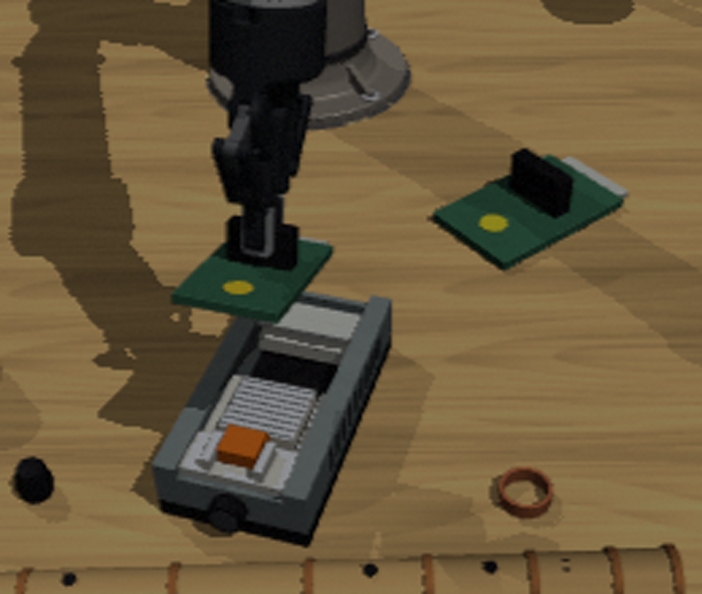

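View pics/w5.png

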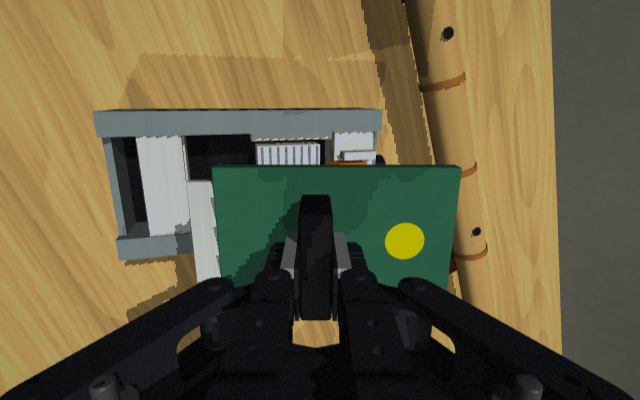

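The scene view shows the tilted cover held tongue-down over the bay. The wrist view shows the left wall (95-380,120) parallel to the cover's far edge (213-460,167). Next I lower the tip to just above the bay and re-check the sideways fit.

Call:
jog_arm --motion '[[0,[0,0.03,-0.01],[0,0,0]],[0,[0,0.03,-0.01],[0,0,0]],[0,[0.0004,0.02,-0.007],[0.15,0,0]],[0,[0,0.01,-0.003],[0,0,0]],[0,[0,0,0],[0,0,0]],[0,[0,0,0],[0,0,0]],[0,[0,0,0],[0,0,0]]]'

```text
clock: 7.97
tcp_pos: [0.5802, -0.0029, 0.1221]
orientation: [-0.885, 1.192, -1.559]
contact_force: [1.4, 0.2, -1.0]
grip_width: 0.0123
```

Run:
```python
from h import *
p,M,o=cur(); f=grab('wrist','w6.png'); state()
W=cloud(f); im=f['image'].astype(int)
X=np.stack([(W-E0)@EX,(W-E0)@EYv,W[...,2]],-1)*1e3
T=(W-p)@M*1e3
m=(abs(X[...,2]-55.5)<2.5)&(X[...,0]>-90)&(X[...,0]<110)&(X[...,1]>35)
for x in (-80,-60,-40,0,30,60,90):
    q=m&(abs(X[...,0]-x)<4)
    if q.sum()>3: print('left wall x',x,'y',X[q][:,1].min(),X[q][:,1].max(),np.median(X[q][:,2]))
g=(im[...,1]>im[...,0]+12)&(im[...,1]>im[...,2]+6)&(abs(T[...,1]-29)<5)&(abs(T[...,0])<60)
for zt in (-40,0,30,60):
    q=g&(abs(T[...,2]-zt)<3); print('cover edge',zt,T[q][:,0].min(), X[q][:,1].max())
go([-36,0,50],15); go([-36,0,42.5],15)
```

```text
t 8.0167 tip ext mm [-33.08  -0.11  71.25] tilt 15.29 yawerr -0.17 F ext [ 0.3  0.2 -0.1] w 12.5
left wall x -80 y 35.005718550336454 60.23413216784511 55.8863269088859
left wall x -60 y 35.01144578262094 60.22226082496055 55.67583235442571
left wall x -40 y 41.528171306526566 60.18255311462416 55.90045246298481
left wall x 0 y 41.3839358460332 60.044962642238964 55.90809213132085
left wall x 30 y 41.23111742526073 59.91366750060653 55.99851930033234
left wall x 60 y 41.222187958685275 59.620440468300686 56.00174698797156
left wall x 90 y 35.0479934588034 59.639898933970024 56.02908417949715
cover edge -40 -38.503970632503695 38.368427066627596
cover edge 0 -38.47360878275655 38.22786264950911
cover edge 30 -38.445833978977745 38.11895671737966
cover edge 60 -38.38975431703284 37.97095296391425
tool shift mm [-0.1 20.1 -8.2] turn deg [-0.29 -0.16 -0.04]
tool shift mm [ -0.1  27.3 -10.2] turn deg [-0.29 -0.16 -0.04]
```

View pics/w6.png

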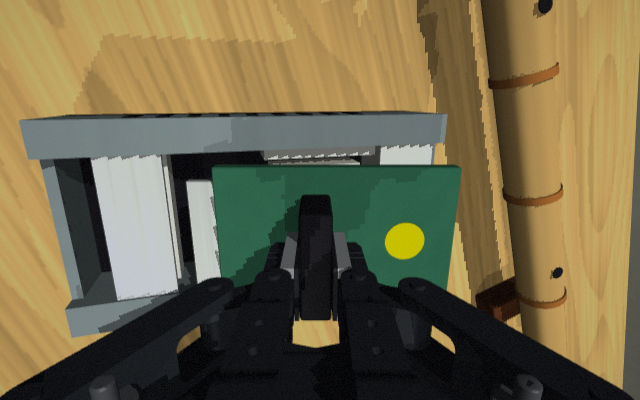

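The cover is centred to within 0.3 mm and parallel, about 3.2 mm clear of each wall. The strip edge at (165,230) is just beyond the tongue tip at (190,230). Lowering gently.

Call:
jog_arm --motion '[[0,[0,0.01,-0.004],[0,-0.15,0]],[0,[0,0.008,-0.003],[0,0,0]],[0,[0,0.005,-0.0015],[-0.3,0,0]],[0,[0,0.003,-0.001],[0,0,0]],[0,[0,0,0],[0,0,0]],[0,[0,0,0],[0,0,0]],[0,[0,0,0],[0,0,0]]]'

```text
clock: 8.6
tcp_pos: [0.5764, -0.002, 0.0932]
orientation: [-0.892, 1.195, -1.555]
contact_force: [0.4, -0.7, -1.4]
grip_width: 0.0126
```

Run:
```python
from h import *
grab('wrist','w7.png'); state(); go([-54,0,42.5],15)
```

```text
t 8.65 tip ext mm [-37.2   -0.42  42.63] tilt 14.88 yawerr 0.02 F ext [ 0.1  0.5 -1.3] w 12.6
tool shift mm [ -0.4  -4.3 -16.3] turn deg [0.12 0.02 0.02]
```

View pics/w7.png

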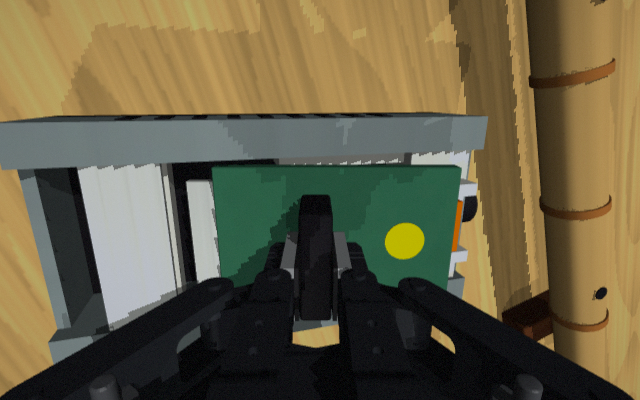

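No contact yet, and the tip sits in the bay in front of the slot. Sliding toward the slot.

Call:
jog_arm --motion '[[0,[0,-0.0008,-0.003],[0,0,0]],[0,[0,-0.0008,-0.003],[0,0,0]],[0,[0,-0.0008,-0.003],[0,0,0]],[0,[0,-0.0005,-0.002],[0,0,0]],[0,[0,-0.0004,-0.0015],[0,0,0]],[0,[0,0,0],[0,0,0]],[0,[0,0,0],[0,0,0]]]'

```text
clock: 9.23
tcp_pos: [0.5638, 0.0019, 0.093]
orientation: [-0.893, 1.195, -1.554]
contact_force: [-0.4, 0.5, -1.4]
grip_width: 0.013
```

Run:
```python
from h import *
state()
```

```text
t 9.2333 tip ext mm [-50.45  -0.36  42.43] tilt 14.85 yawerr 0.04 F ext [-0.6  0.3 -1.4] w 13.0
```

Tip about 4.5 mm inside the slot with no contact. Now single-millimetre steps, feeling for the back wall.

Call:
jog_arm --motion '[[0,[0,-0.0004,-0.0015],[0,0,0]],[0,[0,-0.0003,-0.001],[0,0,0]],[0,[0,-0.0003,-0.001],[0,0,0]],[0,[0,0,0],[0,0,0]],[0,[0,0,0],[0,0,0]]]'

```text
clock: 9.65
tcp_pos: [0.5603, 0.0028, 0.0931]
orientation: [-0.893, 1.195, -1.554]
contact_force: [-0.2, -0.1, -1.2]
grip_width: 0.0126
```

Run:
```python
from h import *
state()
```

```text
t 9.65 tip ext mm [-54.08  -0.47  42.44] tilt 14.85 yawerr 0.03 F ext [-0.1 -0.1 -1.2] w 12.6
```

Call:
jog_arm --motion '[[0,[0,-0.0003,-0.001],[0,0,0]],[0,[0,0,0],[0,0,0]],[0,[0,-0.0003,-0.001],[0,0,0]],[0,[0,0,0],[0,0,0]],[0,[0,0,0],[0,0,0]]]'

```text
clock: 10.07
tcp_pos: [0.5583, 0.0034, 0.0931]
orientation: [-0.893, 1.195, -1.554]
contact_force: [-0.5, 0.2, -1.6]
grip_width: 0.0124
```

Run:
```python
from h import *
state()
```

```text
t 10.0667 tip ext mm [-56.17  -0.46  42.52] tilt 14.85 yawerr 0.03 F ext [-0.5  0.  -1.6] w 12.4
```

Call:
jog_arm --motion '[[0,[0,-0.0001,-0.0005],[0,0,0]],[0,[0,0,0],[0,0,0]],[0,[0,-0.0001,-0.0005],[0,0,0]],[0,[0,0,0],[0,0,0]]]'

```text
clock: 10.4
tcp_pos: [0.5579, 0.0036, 0.0934]
orientation: [-0.892, 1.194, -1.555]
contact_force: [1.4, -0.1, -1.9]
grip_width: 0.0124
```

Call:
jog_arm --motion '[[0,[0,-0.0001,-0.0005],[0,0,0]],[0,[0,0,0],[0,0,0]],[0,[0,-0.0001,-0.0005],[0,0,0]],[0,[0,0,0],[0,0,0]]]'

```text
clock: 10.73
tcp_pos: [0.5575, 0.0037, 0.0935]
orientation: [-0.891, 1.193, -1.555]
contact_force: [4.3, -1.3, -3.4]
grip_width: 0.0128
```

Run:
```python
from h import *
state(); grab('wrist','w8.png')
```

```text
t 10.7333 tip ext mm [-56.86  -0.39  42.79] tilt 14.99 yawerr 0.01 F ext [ 4.5 -0.  -3.4] w 12.8
```

View pics/w8.png

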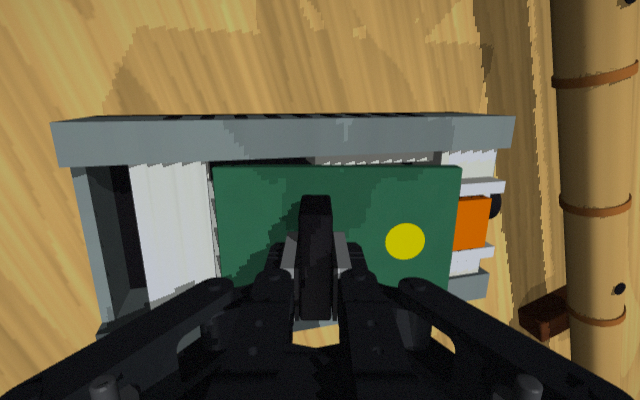

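Light contact at tip x ≈ -56.3, where about -55.9 was expected, with 4.5 N. The tongue is hidden under the strip edge (212,230), so it is home. Now I back off a hair and pivot down around the tip.

Run:
```python
from h import *
go([-56,0,43],12); go([-56,0,43.5],9);go([-56,0,44],7.5)
```

```text
tool shift mm [-0.4  3.4  2.6] turn deg [-2.99  0.    0.01]
tool shift mm [-0.4  6.4  4.4] turn deg [-5.99  0.    0.01]
tool shift mm [-0.4  7.6  5.2] turn deg [-7.49  0.    0.01]
```

Call:
jog_arm --motion '[[0,[0,0.0017,0.0016],[-1.5,0,0]],[0,[0,0.0017,0.0012],[-1.5,0,0]],[0,[0,0.0016,0.001],[-1.5,0,0]],[0,[0,0.0016,0.0009],[-1.5,0,0]],[0,[0,0,0],[0,0,0]],[0,[0,0,0],[0,0,0]]]'

```text
clock: 11.28
tcp_pos: [0.5624, 0.0021, 0.0876]
orientation: [-0.96, 1.286, -1.503]
contact_force: [3.4, -1.1, -1.1]
grip_width: 0.0126
```

Run:
```python
from h import *
state(); go([-56.2,0,44],7.5)
```

```text
t 11.2833 tip ext mm [-56.8   -0.52  42.69] tilt 8.9 yawerr 0.0 F ext [ 3.6 -0.  -1.1] w 12.6
tool shift mm [-0.5  0.4  1.6] turn deg [-1.4   0.    0.04]
```

Call:
jog_arm --motion '[[0,[0,0.0005,0.0007],[-1,0,0]],[0,[0,0,0],[0,0,0]],[0,[0,0.0005,0.0007],[-1,0,0]],[0,[0,0,0],[0,0,0]],[0,[0,0,0],[0,0,0]]]'

```text
clock: 11.7
tcp_pos: [0.564, 0.0018, 0.0872]
orientation: [-0.982, 1.316, -1.485]
contact_force: [1.8, -0.5, 2.0]
grip_width: 0.0127
```

Run:
```python
from h import *
state(); print(cur()[2]['moment']); grab('scene','s9.png')
I=cv2.imread('pics/s9.png')[150:300,200:360]; cv2.imwrite('pics/s9c.png',cv2.resize(I,None,fx=4,fy=4,interpolation=cv2.INTER_CUBIC))
```

```text
t 11.7 tip ext mm [-56.72  -0.38  44.3 ] tilt 6.88 yawerr 0.01 F ext [1.8 0.1 2. ] w 12.7
[-0.33988058 -0.71138175 -0.0689251 ]
```

View pics/s9c.png

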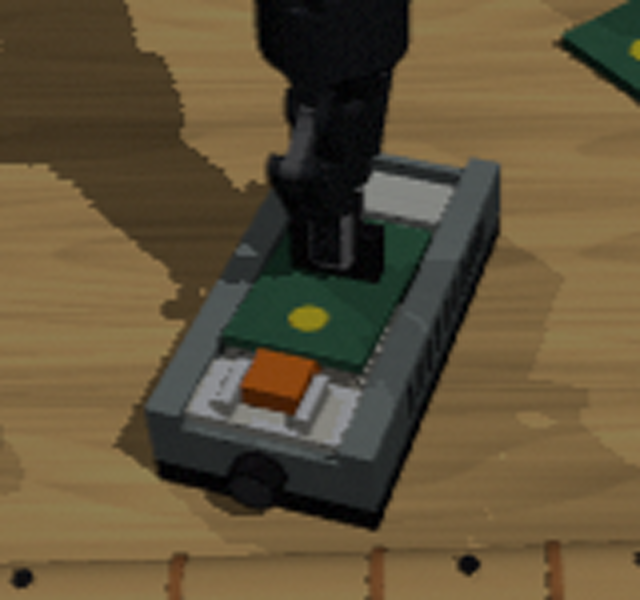

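Upward force of about 3.4 N net shows the rear edge resting on the bevel. The picture shows the rear edge against the orange catch at (280,375) with the cover centred between the walls. I'll release the rib and retract.

Call:
jog_arm --motion '[[0.4,[0,0,0],[0,0,0]],[0.4,[0,0,0],[0,0,0]],[0.4,[0,0,0],[0,0,0]],[0.4,[0,0,0],[0,0,0]],[0.4,[0,-0.005,0],[0,0,0]],[0.4,[0,-0.01,0],[0,0,0]],[0.4,[0,-0.02,0],[0,0,0]],[0.4,[0,-0.025,0],[0,0,0]],[0.4,[0,0,0],[0,0,0]]]'

```text
clock: 12.5
tcp_pos: [0.5588, 0.0038, 0.1509]
orientation: [-0.977, 1.314, -1.486]
contact_force: [-0.1, -0.5, 0.1]
grip_width: 0.034
```

Run:
```python
from h import *
p,M,o=cur(); print(np.round(M.T@EX,3),o['contact_force'],o['grip_width'])
f=grab('wrist','w10.png'); W=cloud(f); im=f['image'].astype(int)
X=np.stack([(W-E0)@EX,(W-E0)@EYv,W[...,2]],-1)*1e3
g=(im[...,1]>im[...,0]+12)&(im[...,1]>im[...,2]+6)&(abs(X[...,1])<45)&(X[...,2]>40)&(abs(X[...,0])<100)
P=X[g]; A=np.c_[P[:,0],P[:,1],np.ones(len(P))]; c=np.linalg.lstsq(A,P[:,2],rcond=None)[0]; print('plate z=',c,'tilt',np.degrees(np.arctan(c[0])),P.min(0),P.max(0))
y=(im[...,0]>90)&(im[...,1]>90)&(im[...,2]<60)&(abs(X[...,1])<45)&(X[...,2]>40)&(abs(X[...,0]-50)<40); print('yellow',y.sum(),X[y].mean(0))
```

```text
[-0.     0.124  0.992] [-0.05910534 -0.47983637  0.12515205] 0.03401938972475383
plate z= [1.23319917e-01 5.03042661e-03 5.79568735e+01] tilt 7.030216116070797 [-43.29306116 -43.77419877  47.43254828] [ 82.4343204   38.11592505 152.29383333]
yellow 804 [55.81562632  0.76561919 71.40319132]
```

View pics/w10.png

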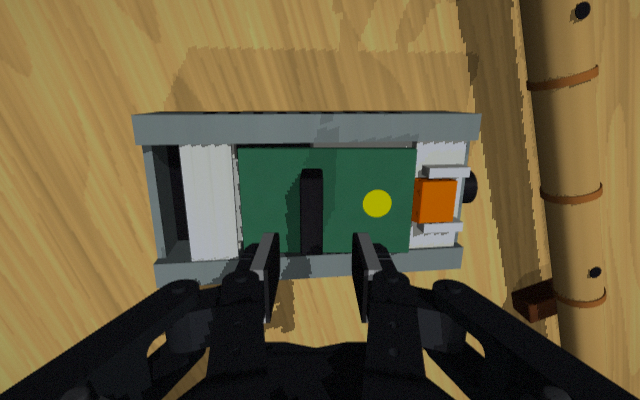

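The cover stays home at 7° tilt, resting on the bevel: plate (240-415, 150-250), spot (377,203), catch (435,200). Next I close the fingers, make the tool vertical and go above the spot.

```bash
cat >> h.py <<'E'
def goext(e,tilt=0): plan(E0+e[0]/1e3*EX+e[1]/1e3*EYv+np.array([0,0,e[2]/1e3]),rotT(EY,-np.radians(tilt)))
E
python3 - <<'E'
from h import *
goext([52,0,150]); goext([52,0,100])
E
```

```text
tool shift mm [ 0.2  6.2 55.7] turn deg [-7.09  0.01 -0.11]
tool shift mm [ 0.3 55.8 49.5] turn deg [-7.09  0.01 -0.11]
```

Call:
jog_arm --motion '[[0,[0,0.002,0.018],[0,0,0]],[0,[0,0.002,0.02],[0,0,0]],[0,[0,0.002,0.0175],[0,0,0]],[0,[0,0,0],[-3.5,0,-0.1]],[0,[0,0,0],[-3.6,0,0]],[0,[0,0.02,0],[0,0,0]],[0,[0,0.02,0],[0,0,0]],[0,[0,0.01,0],[0,0,0]],[0,[0,0,0],[0,0,0]],[0,[0,0,0],[0,0,0]]]'

```text
clock: 13.38
tcp_pos: [0.6095, -0.012, 0.0968]
orientation: [-1.065, 1.423, -1.418]
contact_force: [-0.1, 0.1, 0.7]
grip_width: -0.0
```

Run:
```python
from h import *
goext([52,0,90]); print(cur()[2]['contact_force'],cur()[2]['grip_width']); grab('wrist','w11.png')
```

```text
tool shift mm [-0.7  6.7  2.3] turn deg [0.33 0.01 0.17]
[-0.13875981  0.08307532  0.68321412] -4.995493851254747e-05
```

View pics/w11.png

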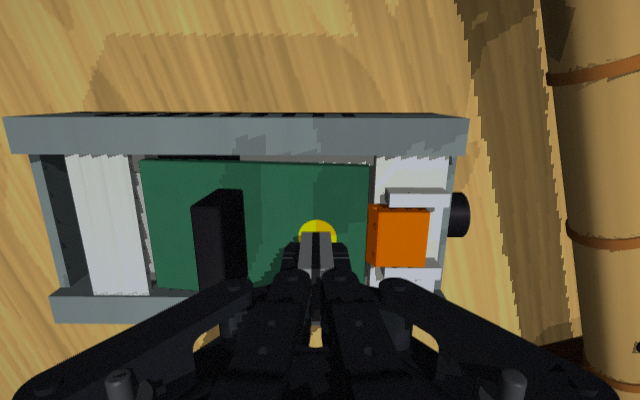

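The closed fingertips are over the yellow spot (316,235), clear of the rib and catch. Pressing down in small steps.

Call:
jog_arm --motion '[[0,[0,0.004,0.001],[0,0,0]],[0,[0,0.004,0.001],[0,0,0]],[0,[0,0.003,0],[0,0,0]],[0,[0,0,0],[0,0,0]],[0,[0,0,0],[0,0,0]]]'

```text
clock: 13.85
tcp_pos: [0.6118, -0.0126, 0.086]
orientation: [-1.063, 1.422, -1.418]
contact_force: [-0.6, -0.1, 0.0]
grip_width: 0.0
```

Call:
jog_arm --motion '[[0,[0,0.0015,0],[0,0,0]],[0,[0,0.0015,0],[0,0,0]],[0,[0,0,0],[0,0,0]]]'

```text
clock: 14.1
tcp_pos: [0.6122, -0.0127, 0.0832]
orientation: [-1.063, 1.421, -1.418]
contact_force: [-0.9, 0.1, 1.9]
grip_width: 0.0001
```

Call:
jog_arm --motion '[[0,[0,0.0015,0],[0,0,0]],[0,[0,0.0015,0],[0,0,0]],[0,[0,0,0],[0,0,0]]]'

```text
clock: 14.35
tcp_pos: [0.6127, -0.0128, 0.0805]
orientation: [-1.062, 1.42, -1.419]
contact_force: [0.9, -0.9, 4.6]
grip_width: 0.0002
```

Call:
jog_arm --motion '[[0,[0,0.0015,0],[0,0,0]],[0,[0,0.001,0],[0,0,0]],[0,[0,0,0],[0,0,0]]]'

```text
clock: 14.6
tcp_pos: [0.6122, -0.0127, 0.0777]
orientation: [-1.063, 1.421, -1.418]
contact_force: [1.5, -0.7, 3.3]
grip_width: 0.0001
```

Call:
jog_arm --motion '[[0,[0,0.0015,0],[0,0,0]],[0,[0,0.001,0],[0,0,0]],[0,[0,0,0],[0,0,0]]]'

```text
clock: 14.85
tcp_pos: [0.6124, -0.0128, 0.0752]
orientation: [-1.062, 1.421, -1.419]
contact_force: [2.8, -0.7, 3.8]
grip_width: 0.0001
```

Call:
jog_arm --motion '[[0,[0,0.001,0],[0,0,0]],[0,[0,0.001,0],[0,0,0]],[0,[0,0,0],[0,0,0]]]'

```text
clock: 15.1
tcp_pos: [0.613, -0.0129, 0.0739]
orientation: [-1.061, 1.42, -1.419]
contact_force: [1.0, -0.9, 9.3]
grip_width: 0.0002
```

Call:
jog_arm --motion '[[0,[0,0.0008,0],[0,0,0]],[0,[0,0,0],[0,0,0]],[0,[0,0,0],[0,0,0]]]'

```text
clock: 15.35
tcp_pos: [0.6131, -0.013, 0.0734]
orientation: [-1.061, 1.42, -1.419]
contact_force: [2.0, -0.4, 9.7]
grip_width: 0.0003
```

```bash
cat > look.py <<'E'
from h import *
import sys
def look(tag):
    p,M,o=cur(); print('F',np.round(o['contact_force'],1),'z',p[2])
    f=grab('wrist',tag+'.png'); W=cloud(f); im=f['image'].astype(int)
    X=np.stack([(W-E0)@EX,(W-E0)@EYv,W[...,2]],-1)*1e3
    g=(im[...,1]>im[...,0]+12)&(im[...,1]>im[...,2]+6)&(abs(X[...,1])<40)&(X[...,2]>40)&(X[...,2]<80)&(abs(X[...,0])<100)
    g=cv2.erode(g.astype(np.uint8),np.ones((3,3)))>0
    P=X[g]; A=np.c_[P[:,0],P[:,1],np.ones(len(P))]
    for k in range(3):
        c=np.linalg.lstsq(A,P[:,2],rcond=None)[0]; ok=abs(A@c-P[:,2])<2; P=P[ok];A=A[ok]
    print('plate z=',c,'tilt',np.degrees(np.arctan(c[0])),'z at x53',c[0]*53+c[2],P.min(0),P.max(0))
    m=(im[...,0]>60)&(im[...,2]<20)&(im[...,0]>im[...,1]*1.6)&(X[...,0]>60)&(X[...,0]<110)&(abs(X[...,1])<20)
    top=m&(X[...,2]>64); print('catch x min',X[m][:,0].min(),'top x',X[top][:,0].min(),X[top][:,0].max())
look(sys.argv[1])
E
python3 look.py w12
```

```text
F [ 2.  -0.4  9.7] z 0.0734138451024794
plate z= [ 5.26382559e-02 -6.88116998e-06  5.16609798e+01] tilt 3.0131690086051193 z at x53 54.45080738688101 [-42.26442247 -37.12425534  47.85872924] [77.09176868 38.0421253  57.33057112]
catch x min 74.04825518015527 top x 74.04825518015527 109.98995443777387
```

View pics/w12.png

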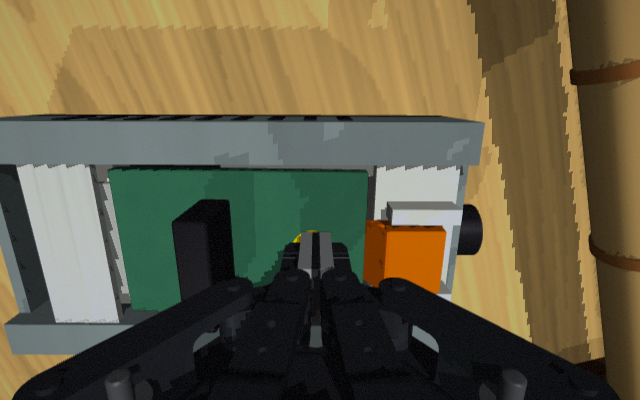

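Still 3.0° open at 9.7 N, within the 5–14 N snap range, so I keep going gently.

Call:
jog_arm --motion '[[0,[0,0.001,0],[0,0,0]],[0,[0,0,0],[0,0,0]]]'

```text
clock: 15.57
tcp_pos: [0.6133, -0.013, 0.0725]
orientation: [-1.06, 1.42, -1.419]
contact_force: [2.0, -1.0, 12.0]
grip_width: -0.0002
```

Call:
jog_arm --motion '[[0,[0,0.001,0],[0,0,0]],[0,[0,0,0],[0,0,0]]]'

```text
clock: 15.73
tcp_pos: [0.6131, -0.013, 0.0712]
orientation: [-1.061, 1.42, -1.419]
contact_force: [4.0, -1.1, 5.4]
grip_width: -0.0003
```

Call:
jog_arm --motion '[[0,[0,0.0008,0],[0,0,0]],[0,[0,0,0],[0,0,0]]]'

```text
clock: 15.9
tcp_pos: [0.6135, -0.0131, 0.0707]
orientation: [-1.06, 1.419, -1.42]
contact_force: [2.9, -1.0, 11.1]
grip_width: 0.0003
```

```bash
python3 look.py w13
```

```text
F [ 2.9 -1.  11.1] z 0.070733170683606
plate z= [-1.11855860e-02  6.98406620e-04  5.26188273e+01] tilt -0.640860145355534 z at x53 52.02599124230993 [-41.99205356 -37.0418548   49.87339143] [77.60031818 38.31822708 54.99692521]
catch x min 68.06310970425803 top x 68.06310970425803 106.914016421593
```

The force dropped from 12 to 5 N and the cover is now flat, so it snapped. I'll retract and verify.

Call:
jog_arm --motion '[[0,[0,-0.003,0],[0,0,0]],[0,[0,-0.015,0],[0,0,0]],[0,[0,-0.03,0],[0,0,0]],[0,[0,-0.03,0],[0,0,0]],[0,[0,-0.03,-0.01],[0,0,0]],[0,[0,-0.03,-0.02],[0,0,0]],[0,[0,-0.01,-0.02],[0,0,0]],[0,[0,0,0],[0,0,0]],[0,[0,0,0],[0,0,0]],[0,[0,0,0],[0,0,0]]]'

```text
clock: 16.78
tcp_pos: [0.564, 0.0021, 0.2168]
orientation: [-1.065, 1.423, -1.417]
contact_force: [-0.6, -0.2, -0.3]
grip_width: -0.0
```

```bash
python3 look.py w14
python3 - <<'E'
from h import *
grab('top','t14.png'); f=grab('scene','s14.png')
I=cv2.imread('pics/s14.png')[150:300,200:360]; cv2.imwrite('pics/s14c.png',cv2.resize(I,None,fx=4,fy=4,interpolation=cv2.INTER_CUBIC))
I=cv2.imread('pics/w14.png')[60:260,180:460]; cv2.imwrite('pics/w14c.png',cv2.resize(I,None,fx=2.8,fy=2.8,interpolation=cv2.INTER_CUBIC))
E
```

```text
F [-0.6 -0.2 -0.3] z 0.2167564646919798
plate z= [3.24540358e-03 1.28744087e-03 5.29791642e+01] tilt 0.18594727499058927 z at x53 53.15117062283808 [-41.47362092 -36.87364067  50.9187802 ] [76.73363297 37.77008802 55.06605539]
catch x min 73.6255177285994 top x 77.9855583853594 106.64889492727413
```

View pics/w14.png

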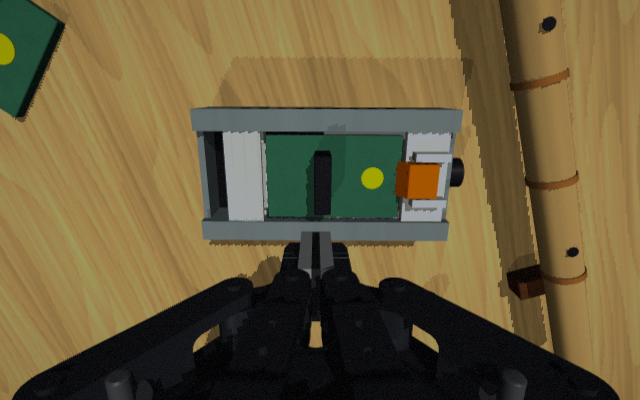

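View pics/s14c.png

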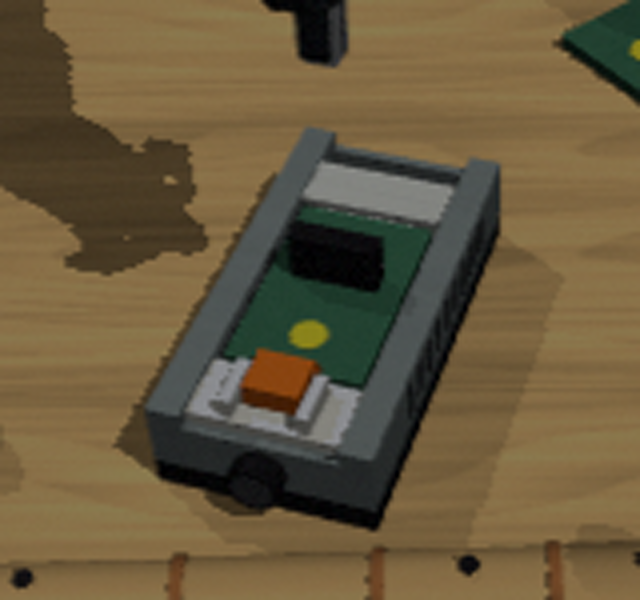

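The cover lies flat (0.2°), the spot is at z ≈ 53 mm, and the catch nose is back at x ≈ 73.6 mm, its rest position for a cassette shift of +9.6 mm, overlapping the rear edge. The gripper is clear. Handing in.

Run:
```python
from bench import r
print(r.hand_in()); print(r.get_obs()['clock'])
```

```text
the job is handed in; nothing more can be done
None
the job is handed in; nothing more can be done
```

The middle-sized green cover is refitted, the catch has snapped over its rear edge, and I handed the job in after about 17 s. The interface gives no verdict, so the result below rests on my own checks.

**What I did:** I picked up the cover by its rib and tilted it 15°. Then I slid the tongue under the strip until it touched the back wall with about 4.5 N, at tip x ≈ -56.5 mm. The cameras had put the cassette about 9.6 mm toward +x and 1.5 mm low. I pivoted the cover onto the catch bevel, let go of the rib, and pressed the yellow spot. The force peaked at 12 N at the snap, and I then pressed on to about 11 N against the ledges.

**Last checks:**

| Check | Result |
|---|---|
| Cover tilt | 0.2° (limit 2°) |
| Yellow spot height | about 53 mm (48 to 60.2 allowed) |
| Front edge of the plate | consistent with the tongue being home |
| Catch nose | x 73.6 mm, its rest position for this setting |
| Robot | clear, with no contact force |

- **Readings that disagreed:** a wrist view while I was still pressing gave a tilt of -0.6° and a catch nose reading of 68 mm. I put both down to the fingers partly blocking the view and to stray depth readings near edges. After retracting, both readings were as expected.
- **Not measured:** I kept the robot away from the jar, ring, horn insert and flute, but did not measure their positions again at the end.

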